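# Dig the long spanner out of the parts bin

## Task

In the blue parts bin the long spanner is half buried under a folded sheet-metal cover. First lift the cover off and set it down, feet down, in the middle of the grey pad at the other end of the bin, leaving the spanner where it lies; then lift the long spanner out and lay it flat in the middle of the dark rubber mat on the bench, lined up with the mat's long side.

Things in the scene. Friction and masses are not known exactly. Their poses are not given: they have to be found in the camera images.
- cover: Bare aluminium cover, a straight U-channel lying open side down on the bin floor, straddling the middle of the long spanner: 80 mm long (its x), 50 mm wide (its y), 30 mm high, sheet 3 mm, both ends open; about 90 g. Origin: centre of its footprint, at the level of its feet; z up. It is easily gripped from above across its 50 mm width.
- spanner: The long steel combination spanner, 160 mm long (its x; open jaw at +x, ring at -x), 8 mm thick, lying flat on the bin floor with both ends showing beyond the cover. The shank is 15 mm wide over the middle 100 mm, the heads are 30 mm wide; about 130 g. Origin: underside, middle of its length; z up. (A shorter spanner, 100 mm, lies uncovered in the middle of the bin and is not wanted.)
- pad: Flat grey pad 130 mm (its x) by 100 mm (its y), 4 mm thick, fixed on the bin floor at the end of the bin away from the long spanner and square with the bin. Origin: centre of its underside, on the bin floor. The bin is blue, fixed to the bench, 250 mm (along the pad's x) by 410 mm (along the pad's y) outside, walls 4 mm thick, rim 50 mm above the bench, floor 4 mm above the bench; the pad's centre is about 100 mm from the bin's middle.
- mat: Dark rubber mat 240 mm (its x) by 120 mm (its y), 4 mm thick, fixed on the bench beside the bin. Origin: centre of its underside; its top is 4 mm higher.
Not all that is in view belongs to the job. Leave any red look-alike of the spanner alone.

How it is judged:
By the outcome, as a careful person would: the job done as asked, in the order asked, and still so for the second after the job is handed in, with the robot touching nothing.
It also fails if it takes over 64 s, if anything falls off the work surface, if the arm or the gripper's body presses on something with over 40 N, if the wrist force passes 120 N, or if a joint passes its speed limit or range.

## Robot

A 6-joint arm with a two-finger parallel gripper is mounted at the origin on the work surface. World frame = base frame: x ahead of the robot, y to its left, z up, the work surface at z = 0. Lengths are in m, angles in rad, forces in N, time in s.
With the tool pointing down it reaches from about 0.35 to 0.775 m from the base axis. Payload 5.5 kg.
Tool frame: the origin (TCP) lies at the very end of the fingers, on their centre line; the grasp point (between the pads) lies 19 mm behind it; z points along the fingers, y is the line along which they close (so a half turn about z gives the same grasp; the last joint's range is limited). The gripper opens to 85 mm and grips with 20 to 120 N. Pads are 22 mm wide; open, the fingers measure 114 mm over their backs; the gripper's body (76 mm by 85 mm) begins 54 mm behind the grasp point. The pads swing forward as they close: fully open they stand 13 mm farther back than shut.
Start: joints at [1.173, 0.313, 0.046, 1.304, 0, 1.431], TCP at [0.147, 0.556, 0.231] pointing down, gripper open.
Joint ranges: [-2.76, 2.76], [-0.86, 1.69], [-1.03, 1.26], [-2.2, 2.34], [-1.47, 1.5], [-3.14, 3.14]. Speed limits (rad/s): [2.57, 2.57, 3.14, 3.14, 3.14, 3.14].

## Interface

Orientations are given as a unit quaternion [w, x, y, z].
In Python, from workcell import env gives the robot as it stands. The module is installed in compiled form; this text tells all that it offers.
- The arm moves only by the tool jog_arm, never from a script. Its arguments are lists of equal length, an entry for each row: "gripper": the opening, from 0 (shut) to 1 (fully open); "offset": the shift along the world's x, y, z in cm, a list of three; "twist": the turn about the world's z in degrees. In form: {"gripper": [gripper, ...], "offset": [[dx, dy, dz], ...], "twist": [twist, ...]}. A call has exactly 8 rows; each row is the pose to reach, as a shift and turn from the pose commanded when the call began; what a row does not reach only later rows make up. A row lasts 1/8 s, in which the tool goes at most 62.5 mm and 10.7 degrees, less where a joint would pass 70% of its speed; a pose out of reach is approached as far as the arm can. A call with a gripper value outside its range is refused whole. The fingers move at their own pace and stop on an object; "squeeze" is the grip in N (left out, the last holds). Time passes only in rows, so rows that repeat a pose let the fingers close, or fill a call up. It gives the time, the measured TCP pose, the force, the opening and the grip force at its end, in the units of the state.
- env.get_state(): the state, without advancing time (a new reading comes with each control period).
- env.read_camera(name): name is "side" or "top" or "wrist"; returns a dict with "image" (400x640x3 uint8, red, green, blue), "z_map" (400x640 float32, m along the optical axis (not along the pixel's ray), 0 where there is no reading), "fovy" (degrees; the focal length in pixels is half the picture's height over the tangent of half this angle, whatever the lens; pixels are square), "cx", "cy" (the principal point, pixels), "distortion" ([k1, k2, p1, p2, k3] as OpenCV has them; the pictures are not rectified), "cam_to_world" (4x4, takes a point from camera to world coordinates). Camera axes: x right, y up, looking along -z (the intrinsics and any distortion apply to the point x, -y, -z); pixel columns grow to the right and rows downward; lengths in m; the calibration is good to about 2 mm. A picture is of the moment at which its call begins.
- env.hand_in(): hands the job in; it is judged then, once.
The state is a dict: "clock": time; "joint_pos": joint angles; "qvel": joint speeds; "tau": joint torques, N m; "tcp_pos": TCP position; "orientation": TCP orientation; "wrist_force": force on the tool from outside, world axes, zero at the start; "ft_torque": the same for the moment, N m; "finger_gap": finger opening in m; "grip_force": force on a finger pad.
Only numpy, scipy, OpenCV 4.12 (cv2) and the standard library are available. Lean on these libraries where they do the work, as an engineer would, in place of code of your own. Each camera call takes 0.05 s, during which the arm holds its last target. There are 200 camera calls.

## Working session

There is one attempt and no reset: what is moved stays moved. The work goes in short steps, Python scripts to look and compute and a tool call to move; the robot and the scene stay as the last step left them, time stands still between calls to the robot, and variables do not carry over. Pictures are saved under pics/ and viewed, at most 10 in all, crops included, and the job is handed in when it is done.

Besides the shell and the picture viewer there is one more tool, called after "Request:" as name(argument=value, ...) on one line, values as JSON. jog_arm: Moves the arm, as the interface text tells. Its arguments: {"type":"object","properties":{"gripper":{"type":"array"},"offset":{"type":"array"},"twist":{"type":"array"},"squeeze":{"type":"number"}},"required":["gripper","offset","twist"]}

```bash
mkdir -p pics
cat > h.py <<'E'
import numpy as np, cv2
from workcell import env
def shot(cam,name=None):
    r=env.read_camera(cam)
    if name: cv2.imwrite(f'pics/{name}.png',r['image'][:,:,::-1])
    np.save('pics/'+cam+'.npy',r,allow_pickle=True)
    return r
def load(cam): return np.load('pics/'+cam+'.npy',allow_pickle=True).item()
def ray(r,px):
    f=200/np.tan(np.radians(r['fovy'])/2); K=np.array([[f,0,r['cx']],[0,f,r['cy']],[0,0,1.]])
    p=cv2.undistortPoints(np.array(px,float).reshape(-1,1,2),K,np.array(r['distortion'],float)).reshape(-1,2)
    d=np.c_[p[:,0],-p[:,1],-np.ones(len(p))]
    return d@r['cam_to_world'][:3,:3].T, r['cam_to_world'][:3,3]
def onz(r,px,z):
    d,o=ray(r,px); return o+d*((z-o[2])/d[:,2])[:,None]
def depth(r,px):
    d,o=ray(r,px); q=np.round(px).astype(int); return o+d*r['z_map'][q[:,1],q[:,0]][:,None]
E
python3 - <<'E'
from h import *
for c in ['top','side']:
    r=shot(c,c+'0'); print(c,r['fovy'],r['cx'],r['cy'],r['distortion'],r['cam_to_world'].round(3).tolist())
print(env.get_state())
E
```

```text
top 46.961576255025506 313.7742159536577 202.67715303853586 [-0.09760416  0.          0.          0.          0.        ] [[-0.002, 0.986, -0.167, 0.311], [-1.0, 0.0, 0.017, -0.045], [0.016, 0.167, 0.986, 1.13], [0.0, 0.0, 0.0, 1.0]]
side 52.00980665657749 318.5484981879127 197.32020515514333 [-0.09496048  0.          0.          0.          0.        ] [[1.0, 0.004, -0.028, 0.427], [-0.026, 0.51, -0.86, -1.085], [0.011, 0.86, 0.51, 0.647], [0.0, 0.0, 0.0, 1.0]]
{'clock': 0.1, 'joint_pos': array([1.17341239e+00, 3.13952470e-01, 4.50693540e-02, 1.30360364e+00,
       7.39181899e-06, 1.43120270e+00]), 'qvel': array([-0.00056667, -0.0007102 ,  0.00234879,  0.00018212, -0.00025589,
        0.0001178 ]), 'tau': array([ 3.24522887e-03, -4.81723988e+01,  2.99244314e+01,  1.27991408e-02,
       -1.83381921e-04,  4.60339649e-06]), 'tcp_pos': array([0.14641386, 0.55556297, 0.23047309]), 'orientation': array([-2.27778116e-04,  1.28538495e-01,  9.91704160e-01, -8.13954758e-04]), 'wrist_force': array([ 1.14288577, -0.40730108,  0.20780213]), 'ft_torque': array([-0.00451098, -0.02504579,  0.02155335]), 'grip_force': 0.0, 'finger_gap': 0.0853508485599051}
```

View pics/top0.png

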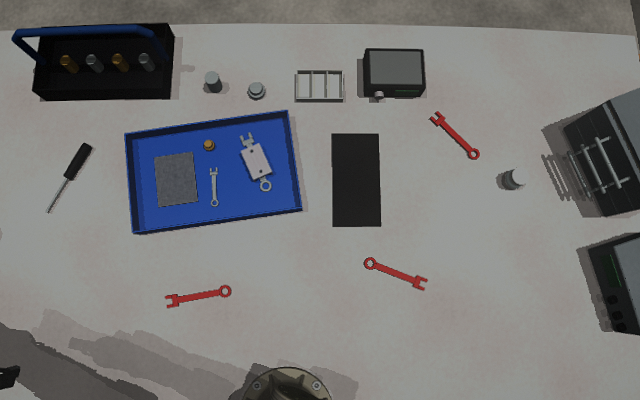

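Top view: the bin is at (213,172), with the cover at (256,161) on the long spanner (jaw near 246,138, ring near 265,184). The pad is at (177,179) and the mat at (356,180). Look-alikes are the short spanner (213,187) and the red ones (455,135), (198,296) and (395,274). I choose the grey one under the cover and will check it in a close crop.

Run:
```python
from h import *
im=cv2.imread('pics/top0.png')
cv2.imwrite('pics/c1.png',cv2.resize(im[100:240,120:310],None,fx=4.2,fy=4.2,interpolation=cv2.INTER_CUBIC)[:590])
cv2.imwrite('pics/c2.png',cv2.resize(im[125:235,320:395],None,fx=5,fy=5,interpolation=cv2.INTER_CUBIC))
```

```text
(no output)
```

View pics/c1.png

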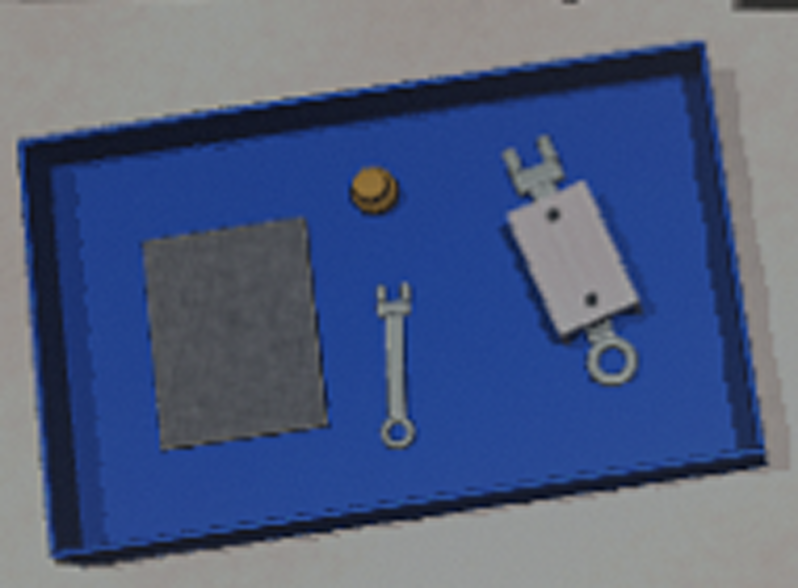

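View pics/c2.png

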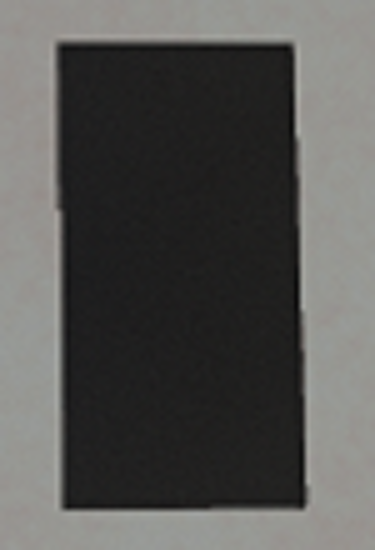

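The crop confirms the long grey spanner under the cover: jaw tips at about (507,150) and (545,137), ring centre at (611,358). The cover corners, pad corners and mat corners (second crop) are all sharp.

Run:
```python
from h import *
r=load('top')
def c1(p): return (np.array(p)+.5)/4.2-.5+[120,100]
def c2(p): return (np.array(p)+.5)/5-.5+[320,125]
def rect(n,px,z):
    w=onz(r,px,z)[:,:2]; print(n,w.round(4).tolist(),'c',w.mean(0).round(4),'sides',np.linalg.norm(np.roll(w,-1,0)-w,axis=1).round(4))
    e=np.roll(w,-1,0)-w; print('  ang',np.degrees(np.arctan2(e[:,1],e[:,0])).round(1),'depthz',depth(r,px.mean(0)[None])[0].round(4))
rect('cover',c1([(507,212),(583,181),(640,303),(562,340)]),.034)
rect('pad',c1([(143,240),(303,217),(328,427),(162,450)]),.008)
rect('mat',c2([(58,43),(293,43),(304,508),(63,508)]),.004)
rect('bin',c1([(19,140),(704,43),(765,462),(55,560)]),.05)
w=onz(r,c1([(507,150),(545,137),(611,358)]),.012); print(w.round(4))
w=onz(r,c1([(373,185),(393,300),(398,432)]),.012); print('others',w.round(4))
```

```text
cover [[0.6284, 0.1168], [0.6473, 0.0725], [0.5735, 0.0379], [0.5515, 0.0828]] c [0.6002 0.0775] sides [0.0481 0.0815 0.05   0.0841]
  ang [ -66.9 -154.8  116.1   23.9] depthz [0.6005 0.0777 0.0318]
pad [[0.6192, 0.341], [0.6331, 0.244], [0.5048, 0.2233], [0.491, 0.3219]] c [0.562  0.2825] sides [0.098  0.13   0.0996 0.1297]
  ang [ -81.8 -170.8   98.     8.5] depthz [0.5611 0.282  0.0089]
mat [[0.682, -0.1093], [0.6827, -0.23], [0.4432, -0.2289], [0.4434, -0.1096]] c [ 0.5628 -0.1695] sides [0.1206 0.2395 0.1193 0.2387]
  ang [-8.970e+01  1.797e+02  8.990e+01  1.000e-01] depthz [ 0.5606 -0.1692  0.0038]
bin [[0.6691, 0.4052], [0.727, 0.0014], [0.4776, -0.0351], [0.4212, 0.3666]] c [0.5737 0.1845] sides [0.4079 0.2521 0.4057 0.2509]
  ang [ -81.8 -171.7   98.     8.8] depthz [0.5806 0.1915 0.0091]
[[0.6735 0.1212 0.012 ]
 [0.6817 0.0984 0.012 ]
 [0.5455 0.0562 0.012 ]]
others [[0.6518 0.2014 0.012 ]
 [0.5807 0.1866 0.012 ]
 [0.5011 0.1808 0.012 ]]
```

Request:
jog_arm(gripper=[1,1,1,1,1,1,1,1], offset=[[2.8,-3,0],[6,-6.5,0],[9,-9.5,0],[12,-12.7,0],[15,-15.9,0],[18,-19,0],[21,-22.2,0],[24,-25.4,0]], twist=[4,8,12,16,20,24,28,32])

```text
clock: 1.1
tcp_pos: [0.3872, 0.3008, 0.231]
orientation: [-0.0, -0.151, 0.989, -0.0]
wrist_force: [0.3, -0.2, 0.0]
finger_gap: 0.0855
grip_force: 0.0
```

Request:
jog_arm(gripper=[1,1,1,1,1,1,1,1], offset=[[4,-4.2,-0.5],[8,-8.4,-1.5],[12,-12.6,-2.5],[16,-16.8,-3.5],[20,-21,-4.5],[21.3,-22.3,-5],[21.3,-22.3,-5],[21.3,-22.3,-5]], twist=[2,4,6,7.3,7.3,7.3,7.3,7.3])

```text
clock: 2.1
tcp_pos: [0.5985, 0.0802, 0.1815]
orientation: [-0.0, -0.213, 0.977, 0.0]
wrist_force: [0.5, 0.9, 0.7]
finger_gap: 0.0854
grip_force: 0.0
```

Run:
```python
from h import *
r=shot('wrist','w1'); print(r['cam_to_world'].round(3).tolist()); s=env.get_state(); print(s['tcp_pos'],s['orientation'],s['joint_pos'])
```

```text
[[-0.416, -0.87, -0.265, 0.53], [0.909, -0.398, -0.122, 0.049], [0.001, -0.292, 0.956, 0.324], [0.0, 0.0, 0.0, 1.0]]
[0.59859809 0.08045981 0.18179298] [-1.10793884e-04 -2.13313016e-01  9.76983873e-01  2.36681236e-04] [ 5.59807119e-04  3.86904338e-01  3.02296861e-02  1.21443890e+00
  4.15377610e-04 -4.29369828e-01]
```

View pics/w1.png

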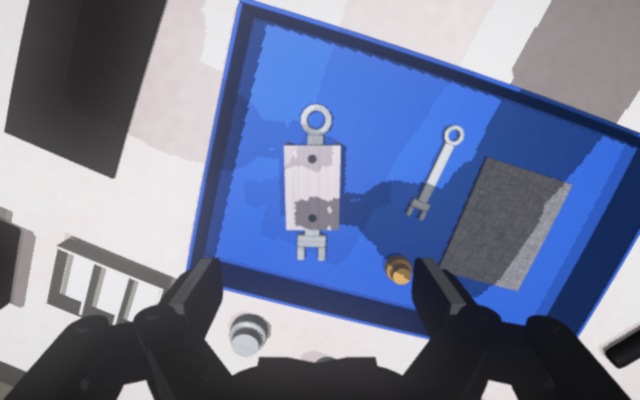

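Wrist view: cover top corners are near (284,146), (341,145), (341,231) and (287,232). Spanner ring is at (316,120) and jaw tips at (300,260) and (324,260).

Run:
```python
from h import *
r=load('wrist')
w=onz(r,[(284,147),(341,146),(341,230),(287,231)],.034)[:,:2]; e=np.roll(w,-1,0)-w
print(w.round(4).tolist(),w.mean(0),np.linalg.norm(e,axis=1),np.degrees(np.arctan2(e[:,1],e[:,0])))
print(onz(r,[(316,120),(300,260),(324,260)],.012).round(4))
print(onz(r,[(487,157),(571,184),(518,291),(440,268)],.008).round(4), onz(r,[(487,157),(571,184),(518,291),(440,268)],.008).mean(0))
# depth-based cover top
y,x=np.mgrid[135:245,275:350]; px=np.c_[x.ravel(),y.ravel()]; P=depth(r,px); m=(P[:,2]>.027)&(P[:,2]<.042); P=P[m]
print(m.sum(),np.median(P[:,2]),cv2.minAreaRect(P[:,:2].astype(np.float32)*1000))
```

```text
[[0.5776, 0.039], [0.5558, 0.0844], [0.6275, 0.1191], [0.6499, 0.0727]] [0.60268963 0.07882586] [0.05034304 0.07965554 0.05148402 0.07978994] [ 115.58584094   25.81984796  -64.26848333 -154.99975457]
[[0.5457 0.0555 0.012 ]
 [0.6836 0.0999 0.012 ]
 [0.673  0.123  0.012 ]]
[[0.5071 0.223  0.008 ]
 [0.4925 0.3198 0.008 ]
 [0.6201 0.3414 0.008 ]
 [0.6316 0.2431 0.008 ]] [0.56282564 0.28183864 0.008     ]
4655 0.0341433059558483 ((602.8087158203125, 77.1107406616211), (80.67595672607422, 50.13175964355469), 24.648866653442383)
```

Request:
jog_arm(gripper=[1,1,1,1,1,1,1,1], offset=[[0.2,-0.1,-2],[0.2,-0.1,-5],[0.2,-0.1,-8],[0.2,-0.1,-10.5],[0.2,-0.1,-12.5],[0.2,-0.1,-13],[0.2,-0.1,-13],[0.2,-0.1,-13]], twist=[0.4,0.4,0.4,0.4,0.4,0.4,0.4,0.4])

```text
clock: 3.15
tcp_pos: [0.6023, 0.0784, 0.0527]
orientation: [0.001, -0.216, 0.976, -0.0]
wrist_force: [0.4, 0.7, -0.3]
finger_gap: 0.0855
grip_force: 0.0
```

Request:
jog_arm(gripper=[1,1,1,1,1,1,0.85,0.75], offset=[[0,0,-1],[0,0,-2],[0,0,-3],[0,0,-3.7],[0,0,-4],[0,0,-4],[0,0,-4],[0,0,-4]], twist=[0,0,0,0,0,0,0,0])

```text
clock: 4.15
tcp_pos: [0.6019, 0.078, 0.0117]
orientation: [0.0, -0.216, 0.976, -0.0]
wrist_force: [-0.5, -0.1, -1.0]
finger_gap: 0.0643
grip_force: 0.0
```

Request:
jog_arm(gripper=[0.7,0.65,0.6,0.55,0.5,0.45,0.4,0.4], offset=[[0,0,0],[0,0,0],[0,0,0],[0,0,0],[0,0,0],[0,0,0],[0,0,0],[0,0,0]], twist=[0,0,0,0,0,0,0,0], squeeze=35)

```text
clock: 5.15
tcp_pos: [0.6019, 0.078, 0.0117]
orientation: [0.0, -0.216, 0.976, -0.0]
wrist_force: [-0.6, -0.0, 5.6]
finger_gap: 0.0493
grip_force: 37.2
```

Request:
jog_arm(gripper=[0.4,0.4,0.4,0.4,0.4,0.4,0.4,0.4], offset=[[0,0,0.5],[0,0,1.5],[0,0,3],[0,0,4.5],[0,0,6],[0,0,7.5],[0,0,8],[0,0,8]], twist=[0,0,0,0,0,0,0,0])

```text
clock: 6.15
tcp_pos: [0.6019, 0.078, 0.0918]
orientation: [0.0, -0.216, 0.976, -0.0]
wrist_force: [0.3, -0.6, -2.0]
finger_gap: 0.0493
grip_force: 36.6
```

Run:
```python
from h import *
r=shot('wrist','w2'); s=env.get_state(); print(s['tcp_pos'],s['grip_force'],s['finger_gap'],s['joint_pos'])
```

```text
[0.60147676 0.07801965 0.091163  ] 36.63066118955612 0.04962146182050005 [-3.34119465e-03  4.47066530e-01 -1.08860166e-01  1.01514719e+00
  9.61490883e-05 -4.38389866e-01]
```

View pics/w2.png

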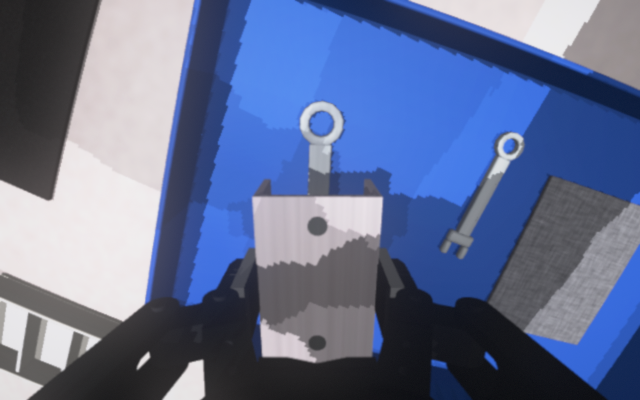

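The cover is held level and the spanner still lies in place (ring at 322,123). The far edge of the cover top runs from (252,196) to (383,196).

Run:
```python
from h import *
r=load('wrist')
w=onz(r,[(252,196),(383,196),(373,357),(261,360)],.114)[:,:2]; e=np.roll(w,-1,0)-w
print(w.round(4),w.mean(0),np.linalg.norm(e,axis=1),np.degrees(np.arctan2(e[:,1],e[:,0])))
m=w[:2].mean(0); a=np.radians(25); print('centre',m+.04*np.array([np.cos(a),np.sin(a)]))
print(depth(r,[(317,250)]))
```

```text
[[0.5758 0.0388]
 [0.5547 0.0843]
 [0.6241 0.1169]
 [0.6473 0.0711]] [0.60046346 0.0777595 ] [0.05020894 0.07667196 0.05138671 0.07842328] [ 114.93779331   25.1869293   -63.11303622 -155.65739619]
centre [0.60150739 0.0784255 ]
[[0.58564683 0.07079269 0.11456642]]
```

Request:
jog_arm(gripper=[0.4,0.4,0.4,0.4,0.4,0.4,0.4,0.4], offset=[[-0.4,2,0],[-1.2,6,0],[-2,10,0],[-2.8,14,0],[-3.4,18,0],[-3.9,20.4,0],[-3.9,20.4,0],[-3.9,20.4,0]], twist=[-2,-5,-8,-11,-14,-16.4,-16.4,-16.4])

```text
clock: 7.2
tcp_pos: [0.5623, 0.2814, 0.0906]
orientation: [-0.001, -0.075, 0.997, -0.0]
wrist_force: [-0.0, -1.1, -0.5]
finger_gap: 0.0491
grip_force: 36.6
```

Request:
jog_arm(gripper=[0.4,0.4,0.4,0.4,0.4,0.4,0.4,0.4], offset=[[0,0,-1],[0,0,-2.5],[0,0,-4],[0,0,-5.5],[0,0,-6.5],[0,0,-7.1],[0,0,-7.3],[0,0,-7.3]], twist=[0,0,0,0,0,0,0,0])

```text
clock: 8.2
tcp_pos: [0.5628, 0.2822, 0.0186]
orientation: [0.0, -0.074, 0.997, 0.0]
wrist_force: [0.5, -0.1, -0.6]
finger_gap: 0.0491
grip_force: 36.6
```

Request:
jog_arm(gripper=[0.4,0.4,0.4,0.4,0.4,0.4,0.4,0.4], offset=[[0,0,-0.1],[0,0,-0.15],[0,0,-0.2],[0,0,-0.25],[0,0,-0.3],[0,0,-0.3],[0,0,-0.3],[0,0,-0.3]], twist=[0,0,0,0,0,0,0,0])

```text
clock: 9.2
tcp_pos: [0.5627, 0.2821, 0.0157]
orientation: [0.0, -0.074, 0.997, 0.0]
wrist_force: [-1.9, -0.7, 4.9]
finger_gap: 0.0493
grip_force: 37.2
```

Contact at the expected height; releasing and lifting clear.

Request:
jog_arm(gripper=[0.6,0.65,0.75,0.85,1,1,1,1], offset=[[0,0,0],[0,0,0],[0,0,0],[0,0,0],[0,0,0],[0,0,1],[0,0,3],[0,0,6]], twist=[0,0,0,0,0,0,0,0])

```text
clock: 10.2
tcp_pos: [0.562, 0.2818, 0.0757]
orientation: [-0.001, -0.074, 0.997, -0.0]
wrist_force: [-0.2, -0.4, 0.1]
finger_gap: 0.0853
grip_force: 0.0
```

Request:
jog_arm(gripper=[1,1,1,1,1,1,1,1], offset=[[0,0,4],[0.6,-3,8],[1.4,-7,10],[2.2,-11,10],[3,-15,10],[3.6,-18.5,10],[4,-20.3,10],[4,-20.3,10]], twist=[2,5,8,10,12,14,14,14])

```text
clock: 11.2
tcp_pos: [0.6029, 0.0783, 0.1757]
orientation: [0.0, -0.194, 0.981, 0.0]
wrist_force: [-0.5, -0.2, 0.4]
finger_gap: 0.0853
grip_force: 0.0
```

Run:
```python
from h import *
r=shot('wrist','w3'); s=env.get_state(); print(s['tcp_pos'],s['orientation'])
```

```text
[0.60265289 0.07925062 0.17556607] [ 1.09255182e-04 -1.94820731e-01  9.80838813e-01  3.05732736e-04]
```

View pics/w3.png

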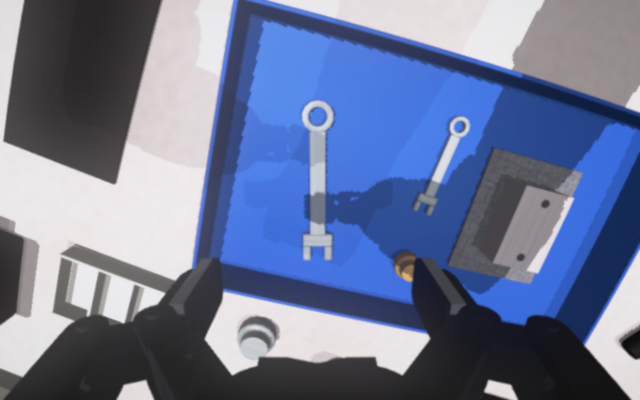

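The cover stands on the pad (top centre near 543,231). The spanner shank runs along column 318, ring top at (318,100), jaw tips at (306,260) and (330,260).

Run:
```python
from h import *
r=load('wrist')
w=onz(r,[(318,99.5),(318,115.5),(318,140),(317.5,230),(317.5,260.5)],.012)[:,:2]; print(w.round(4)); 
e=w[-1]-w[0]; print(np.linalg.norm(e),np.degrees(np.arctan2(e[1],e[0])),(w[0]+w[-1])/2)
y,x=np.mgrid[95:266,298:338]; px=np.c_[x.ravel(),y.ravel()]
hsv=cv2.cvtColor(r['image'],cv2.COLOR_RGB2HSV); m=hsv[px[:,1],px[:,0],1]<90; W=onz(r,px[m],.012)[:,:2]
print(m.sum(),cv2.minAreaRect(W.astype(np.float32)*1000))
sh=W[np.abs((W-(w[0]+w[-1])/2)@(e/np.linalg.norm(e)))<.04]; l=cv2.fitLine(sh.astype(np.float32),cv2.DIST_L2,0,1e-5,1e-5).ravel(); print(l,np.degrees(np.arctan2(l[1],l[0])),len(sh))
y,x=np.mgrid[170:290,480:590]; px=np.c_[x.ravel(),y.ravel()]; P=depth(r,px); k=(P[:,2]>.032)&(P[:,2]<.046); P=P[k]
print('cover',np.median(P[:,2]),cv2.minAreaRect(P[:,:2].astype(np.float32)*1000))
# top-cam
r=shot('top')
w=onz(r,[((373+.5)/4.2+119.5,0)],.012)
y,x=np.mgrid[125:200,230:280]; px=np.c_[x.ravel(),y.ravel()]
hsv=cv2.cvtColor(r['image'],cv2.COLOR_RGB2HSV); m=hsv[px[:,1],px[:,0],1]<90; print('top',m.sum(),cv2.minAreaRect(onz(r,px[m],.012)[:,:2].astype(np.float32)*1000))
```

```text
[[0.5318 0.0503]
 [0.5447 0.0557]
 [0.5652 0.0641]
 [0.6482 0.0979]
 [0.6797 0.1109]]
0.15986457814711588 22.264794639041106 [0.60575707 0.08059374]
2749 ((605.1704711914062, 80.41470336914062), (157.7964630126953, 29.6087589263916), 22.071990966796875)
[0.92748165 0.37386873 0.6045577  0.07967463] 21.954409 1248
cover 0.03795124849707954 ((562.8418579101562, 281.70623779296875), (80.21632385253906, 52.41633605957031), 8.35622501373291)
top 1704 ((605.4404296875, 85.92051696777344), (191.18496704101562, 124.79547119140625), 0.01342019997537136)
```

Request:
jog_arm(gripper=[0.5,0.4,0.4,0.4,0.4,0.4,0.4,0.4], offset=[[0.2,0.1,-3],[0.2,0.1,-7],[0.2,0.1,-10.5],[0.2,0.1,-13],[0.2,0.1,-14.5],[0.2,0.1,-15.5],[0.2,0.1,-15.5],[0.2,0.1,-15.5]], twist=[-0.4,-0.4,-0.4,-0.4,-0.4,-0.4,-0.4,-0.4])

```text
clock: 12.3
tcp_pos: [0.6054, 0.0801, 0.0213]
orientation: [0.001, -0.192, 0.981, -0.0]
wrist_force: [-0.3, -0.4, 0.9]
finger_gap: 0.0345
grip_force: 0.0
```

Request:
jog_arm(gripper=[0.4,0.4,0.4,0.4,0.35,0.3,0.27,0.25], offset=[[0,0,-0.4],[0,0,-0.7],[0,0,-1],[0,0,-1.3],[0,0,-1.4],[0,0,-1.4],[0,0,-1.4],[0,0,-1.4]], twist=[0,0,0,0,0,0,0,0])

```text
clock: 13.3
tcp_pos: [0.6047, 0.08, 0.0064]
orientation: [0.0, -0.192, 0.981, 0.0]
wrist_force: [0.6, -0.1, 0.5]
finger_gap: 0.0214
grip_force: 0.0
```

Request:
jog_arm(gripper=[0.2,0.18,0.15,0.1,0.05,0.05,0.05,0.05], offset=[[0,0,0],[0,0,0],[0,0,0],[0,0,0],[0,0,0],[0,0,0],[0,0,0],[0,0,0]], twist=[0,0,0,0,0,0,0,0], squeeze=50)

```text
clock: 14.3
tcp_pos: [0.6048, 0.0799, 0.0066]
orientation: [0.0, -0.192, 0.981, -0.0]
wrist_force: [-0.9, -1.0, 6.4]
finger_gap: 0.0129
grip_force: 49.1
```

Request:
jog_arm(gripper=[0.05,0.05,0.05,0.05,0.05,0.05,0.05,0.05], offset=[[0,0,0.5],[0,0,1.5],[0,0,3.5],[0,0,5.5],[0,0,7.5],[0,0,9],[0,0,9],[0,0,9]], twist=[0,0,0,0,0,0,0,0])

```text
clock: 15.3
tcp_pos: [0.6041, 0.0801, 0.0957]
orientation: [-0.001, -0.192, 0.981, 0.0]
wrist_force: [-0.2, 0.3, -2.0]
finger_gap: 0.013
grip_force: 48.9
```

Run:
```python
from h import *
r=shot('wrist','w4'); s=env.get_state(); print(s['tcp_pos'],s['orientation'],s['wrist_force'],s['ft_torque'],s['joint_pos'][5])
```

```text
[0.60391785 0.08007553 0.09536339] [-8.13290147e-04 -1.91939932e-01  9.81406310e-01  2.36229559e-04] [ 0.17767823 -0.43654226 -1.34444205] [0.00064784 0.05224833 0.0190358 ] -0.3862274463209088
```

View pics/w4.png

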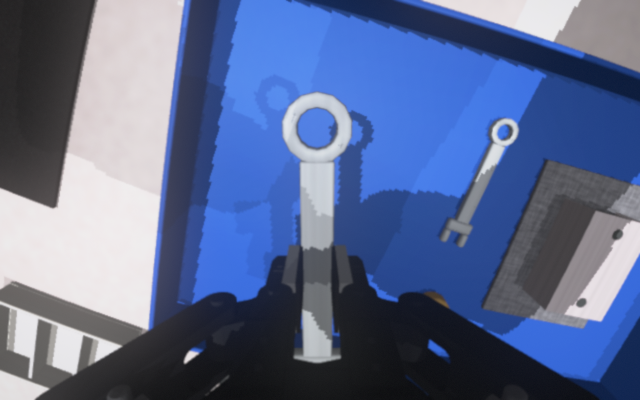

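The spanner is held: ring at (317,128), shank down to (317,355). Checking its tilt with the depth map.

Run:
```python
from h import *
r=load('wrist')
y,x=np.mgrid[165:350,308:328]; px=np.c_[x.ravel(),y.ravel()]; P=depth(r,px); k=abs(P[:,2]-.101)<.02; P=P[k]
a=np.radians(22.1); s=(P[:,:2]-[.604,.080])@[np.cos(a),np.sin(a)]; print(k.sum(),np.polyfit(s,P[:,2],1),s.min(),s.max())
print(depth(r,[(293,128),(342,128),(317,98),(317,157)]).round(4))
w=onz(r,[(317,92.5),(317,128),(317,170),(317.5,300)],.101); print(w.round(4)); e=w[3]-w[0]; print(np.degrees(np.arctan2(e[1],e[0])), w[0][:2]+.08*np.array([np.cos(a),np.sin(a)]))
```

```text
3687 [-0.00265105  0.10103417] -0.04897345176815925 0.04798181936270063
[[0.5482 0.0469 0.1007]
 [0.5405 0.0655 0.1022]
 [0.5334 0.0516 0.1009]
 [0.5555 0.0605 0.1016]]
[[0.5315 0.0508 0.101 ]
 [0.5444 0.0561 0.101 ]
 [0.5607 0.0627 0.101 ]
 [0.62   0.0871 0.101 ]]
22.286537559413592 [0.60558449 0.08087185]
```

Request:
jog_arm(gripper=[0.05,0.05,0.05,0.05,0.05,0.05,0.05,0.05], offset=[[-0.4,-2,0],[-1.1,-6,0],[-1.9,-10.5,0],[-2.6,-15,0],[-3.4,-19.5,0],[-4,-23,0],[-4.3,-25,0],[-4.3,-25,0]], twist=[-2,-6,-10,-14,-18,-21,-22.2,-22.2])

```text
clock: 16.35
tcp_pos: [0.561, -0.1714, 0.0959]
orientation: [-0.0, 0.002, 1.0, 0.0]
wrist_force: [0.3, 0.0, -1.9]
finger_gap: 0.0128
grip_force: 49.0
```

Request:
jog_arm(gripper=[0.05,0.05,0.05,0.05,0.05,0.05,0.05,0.05], offset=[[0,0,-1],[0,0,-3],[0,0,-5],[0,0,-6.5],[0,0,-7.5],[0,0,-8],[0,0,-8],[0,0,-8]], twist=[0,0,0,0,0,0,0,0])

```text
clock: 17.35
tcp_pos: [0.5621, -0.1702, 0.0169]
orientation: [0.001, 0.001, 1.0, -0.0]
wrist_force: [-0.6, -0.2, -1.7]
finger_gap: 0.013
grip_force: 49.0
```

Run:
```python
from h import *
r=shot('wrist','w5'); s=env.get_state(); print(s['tcp_pos'],s['orientation'],s['wrist_force'])
t=shot('top')
g=t['image'].max(2)[125:235,320:395]; print(g[::12,::6])
```

```text
[ 0.56212904 -0.1702662   0.01700558] [ 5.86677469e-04  6.92505604e-04  9.99999568e-01 -1.98379557e-04] [ 0.36189651 -0.19468869  0.06525659]
[[164 165 164 166 164 112  86 102 109 115 117 118 118]
 [163 163  34  36  85 102 108 114 117 118 118 120 118]
 [165 165  75  97 107 114 118 119 119 119 119 121 118]
 [ 84  84 100 108 116 118 118 122 123 121 121 121 116]
 [ 86 102 110 116 119 120 119 121 122 121 120 119 118]
 [104 112 117 117 120 119 119 121 122 122 121 122 115]
 [111 117 118 120 119 121 120 120 121 120 121 118 108]
 [116 119 120 121 120 121 121 121 123 119 120 113  98]
 [118 121 120 121 122 122 122 120 121 121 116 108  80]
 [121 119 121 121 120 119 121 122 120 118 113  93  30]]
```

View pics/w5.png

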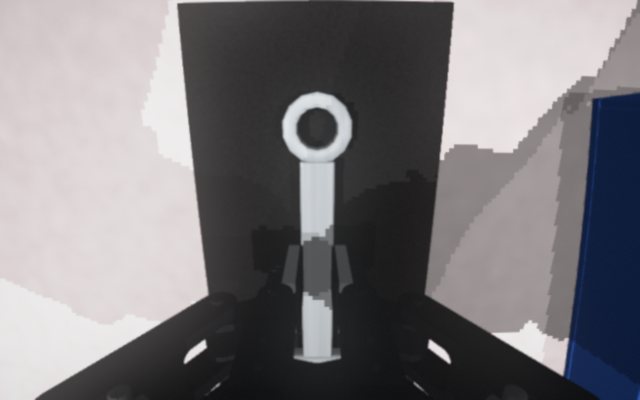

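The spanner is about 10 mm above the mat. The mat's far edge runs from (178,3) to (454,3), its sides pass (194,160) and (441,160), and the ring is at (317,128).

Run:
```python
from h import *
r=load('wrist')
m=onz(r,[(178.5,3),(453.5,3),(194,160),(440.5,160),(208,285),(430,285)],.004); print(m[:,:2].round(4))
L=m[[0,2,4],:2];R=m[[1,3,5],:2]
print([np.degrees(np.polyfit(q[:,0],q[:,1],1)[0]) for q in(L,R)], (L+R)[:,1]/2)
w=onz(r,[(317,92.5),(317,128),(317,170),(317.5,300)],.0224); print(w.round(4)); print('centre x',w[0,0]+.08,'mat cx',m[:2,0].mean()+.12)
```

```text
[[ 0.4455 -0.2296]
 [ 0.4457 -0.1113]
 [ 0.5139 -0.2294]
 [ 0.5141 -0.1105]
 [ 0.5825 -0.2295]
 [ 0.5827 -0.1086]]
[np.float64(0.01567790982421825), np.float64(1.1457771278107975)] [-0.17043138 -0.16994925 -0.16904345]
[[ 0.4837 -0.17    0.0224]
 [ 0.4977 -0.1701  0.0224]
 [ 0.5152 -0.1701  0.0224]
 [ 0.5793 -0.1699  0.0224]]
centre x 0.5637062590432623 mat cx 0.5656178111790979
```

Request:
jog_arm(gripper=[0.05,0.05,0.05,0.05,0.05,0.05,0.05,0.05], offset=[[0.1,0,-0.3],[0.1,0,-0.5],[0.1,0,-0.7],[0.1,0,-0.85],[0.1,0,-0.95],[0.1,0,-1],[0.1,0,-1],[0.1,0,-1]], twist=[0,0,0,0,0,0,0,0])

```text
clock: 18.45
tcp_pos: [0.5625, -0.1699, 0.0066]
orientation: [0.0, 0.001, 1.0, 0.0]
wrist_force: [-2.5, 1.0, 3.4]
finger_gap: 0.0129
grip_force: 49.6
```

Request:
jog_arm(gripper=[0.17,0.22,0.28,0.35,0.4,0.4,0.4,0.4], offset=[[0,0,0],[0,0,0],[0,0,0],[0,0,0],[0,0,0],[0,0,0.7],[0,0,2],[0,0,5]], twist=[0,0,0,0,0,0,0,0])

```text
clock: 19.45
tcp_pos: [0.5617, -0.1696, 0.0565]
orientation: [-0.001, 0.001, 1.0, 0.001]
wrist_force: [-0.5, -0.2, 0.0]
finger_gap: 0.0339
grip_force: 0.0
```

Request:
jog_arm(gripper=[0.6,0.8,1,1,1,1,1,1], offset=[[0,0,4],[0,0,8],[0,0,12],[-1,0,13],[-3,0,13],[-5,0,13],[-6,0,13],[-6,0,13]], twist=[0,0,0,0,0,0,0,0])

```text
clock: 20.45
tcp_pos: [0.502, -0.1699, 0.1863]
orientation: [-0.0, 0.001, 1.0, 0.0]
wrist_force: [0.2, -0.7, 0.4]
finger_gap: 0.0852
grip_force: 0.0
```

Run:
```python
from h import *
r=shot('wrist','w6'); print(env.get_state()['tcp_pos'])
```

```text
[ 0.50265132 -0.17004296  0.18636974]
```

View pics/w6.png

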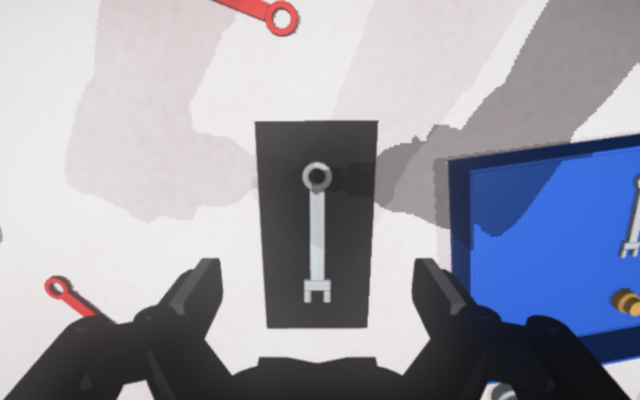

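The mat corners are at (255,121), (378,121), (367,328) and (268,328). The spanner runs from (317,162) to (317,303).

Run:
```python
from h import *
r=load('wrist')
m=onz(r,[(255,121),(378,121),(367,327.5),(268,327.5)],.004)[:,:2]; print(m.round(4),m.mean(0))
w=onz(r,[(317,161.5),(317,303)],.012)[:,:2]; e=w[1]-w[0]; print(w,w.mean(0),np.degrees(np.arctan2(e[1],e[0])))
```

```text
[[ 0.4451 -0.2297]
 [ 0.4453 -0.1104]
 [ 0.6838 -0.1105]
 [ 0.6835 -0.2282]] [ 0.56441782 -0.16967693]
[[ 0.48354525 -0.16961459]
 [ 0.64389106 -0.16986917]] [ 0.56371816 -0.16974188] -0.09096910085032857
```

Centred within 1 mm and aligned within about 0.3°.

```bash
python3 -c "
from workcell import env
print(env.hand_in())"
```

```text
the job is handed in; nothing more can be done
None
```

The cover is set feet down in the middle of the grey pad and the long spanner lies flat in the middle of the mat (about 1 mm off centre, within about 0.3° of its long side); I handed the job in at about 20.5 s, and no verdict came back.

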